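# Sweep the inspected pucks out through the gate

### The job

The three loose resin pucks on the raised inspection tray are done: push the tray's sliding gate fully open by its red peg, sweep the pucks along the deck with the fingers, out through the outlet and down the short chute into the cell of the blue sorting tray that lies under it, then push the gate fully shut again. Touch and push only: no puck may be picked up off the deck. Leave the black reference puck in its holder, and do not shift the blue tray or knock the loupe, caliper or marker that lie round about.

Things in the scene. Friction and masses are not known exactly. Their poses are not given: they have to be found in the camera images.
- tray: Fixed raised tray: white deck, aluminium rim, four legs; position varies, yaw within 0.2 rad. Origin on the bench under the deck's middle; its x points away from the robot, y left, z up. Deck top at z 82 mm, inside x -75..75, y -115..115 mm; rim 4 mm thick, 14 mm high above the deck. In the right end (y -115) the rim has a gap at x -75..-13 mm: the outlet, with the gate just outside it.
- outlet (a point): Middle of the outlet (62 mm wide, beside the near rim) at deck level in the gate's plane: x -44, y -121, z 82 mm in the tray's frame; axes as the tray's.
- fence (a point): Middle of the slanting fence, at deck level: x 31, y -65 mm in the tray's frame. White slippery plastic (friction about 0.1), as high as the rim, 5 mm thick, it runs straight from the outlet's far edge (x -13, y -115) to the far rim (x 75, y -15) and leads pucks swept to the right toward the outlet.
- chute (a point): Middle of the chute's lower edge: x -44, y -143, z 57 mm in the tray's frame, above a cell of the blue tray. The deck ends at y -124 mm; from there the chute, 62 mm wide, slopes down at 52 degrees. A puck whose middle is pushed past y -135 mm tips and slides down by itself.
- gate (a joint): Sliding gate, m: 0 = fully shut (a few mm at the start), 0.064 = fully open, toward the tray's +x (away from the robot). Dry friction of about 1.5 N and light damping; stays where it is left, hard stops at both ends. The gate plate rises 20 mm above the deck at its peg, 14 mm elsewhere.
- gate_peg (a point): Middle of the grip of the upright red peg on the gate, 36 mm above the deck. Peg 12 mm in diameter (16 mm at its head), free from 20 mm to 49.5 mm above the deck; it moves with the gate from x -44 mm (shut) to x 20 mm (open) at y -121 mm in the tray's frame.
- puck_a: Tan cast resin puck, 30 mm in diameter, 18 mm high, 18 g, upright and loose on the deck. Origin at the middle of its underside.
- puck_b: Second tan resin puck, same size; origin as puck_a.
- puck_c: Red resin puck, same size; origin as puck_a. Which puck lies where varies.
- reference_puck: Black resin puck, same size, standing loose in the square black holder (44 mm square, 6 mm high, round pocket) in the tray's far left corner, middle at x 49, y 89 mm in the tray's frame. Stays there.
- collector: Loose blue moulded sorting tray with four cells, 193 x 180 x 53 mm, standing against the inspection tray's right end; turned a quarter turn to it (its own x points along the inspection tray's +y, its own y along the inspection tray's -x). Origin under its middle. Stays where it is.
- cell (a point): Middle of the floor (3 mm above the bench) of the blue tray's cell under the chute (its near left one, seen from the robot); the cell is 117 mm along the blue tray's own x and 68 mm along its y; outer walls 52 mm, dividers 39 to 41 mm high. Axes as the blue tray's.
- stand_loupe: Black stand loupe, 42 mm across, 37 mm high, loose on the bench to the near left of the tray; a bystander.
- caliper_tool: Digital caliper 236 mm long, loose, flat on the bench behind the tray; a bystander.
- marker_pen: Marker pen 135 mm long, 17 mm thick, loose on the bench in front of the tray; a bystander.
- nest (a point): Middle of the round pocket (33 mm wide, 6 mm deep, floor = deck) of the reference puck's holder: x 49, y 89, z 82 mm in the tray's frame.
There are look-alikes about, which are no part of the job. Several things have the shape of the reference_puck; the one meant has the colours described above.

How it is judged (in metres and radians):
On the way, in this order (a step that is already met when the one before it is completed fails the run):
1. the gate is pushed fully open (value of joint gate above 0.055 m), for 0.2 s.
2. all three pucks lie in the cell under the chute while the gate is still open (x of puck_a in the frame of cell between -0.059 and 0.059 m and y of puck_a in the frame of cell between -0.035 and 0.035 m and z of each of puck_a, puck_b, puck_c in the frame of cell below 0.042 m and x of puck_b in the frame of cell between -0.059 and 0.059 m and y of puck_b in the frame of cell between -0.035 and 0.035 m and x of puck_c in the frame of cell between -0.059 and 0.059 m and y of puck_c in the frame of cell between -0.035 and 0.035 m and value of joint gate above 0.045 m), for 0.2 s.
3. the gate is pushed fully shut (value of joint gate below 0.005 m), for 0.2 s.
At the end, for the whole second after the job is handed in: All three pucks rest in the blue tray's cell under the chute (underside middles within the cell walls, less than 42 mm above its floor), the gate is within 5 mm of fully shut, the black reference puck is within 8 mm of its holder's middle and the blue tray has moved less than 15 mm (x of puck_a in the frame of cell between -0.059 and 0.059 m and y of puck_a in the frame of cell between -0.035 and 0.035 m and z of each of puck_a, puck_b, puck_c in the frame of cell below 0.042 m and x of puck_b in the frame of cell between -0.059 and 0.059 m and y of puck_b in the frame of cell between -0.035 and 0.035 m and x of puck_c in the frame of cell between -0.059 and 0.059 m and y of puck_c in the frame of cell between -0.035 and 0.035 m and linear speed of each of puck_a, puck_b, puck_c below 0.03 m/s and value of joint gate below 0.005 m and horizontal distance between reference_puck and nest below 0.008 m and distance of collector from where it was at the start of the episode below 0.015 m); the robot touches nothing.
It fails at once if a puck is lifted more than 10 mm above the deck (z of any of puck_a, puck_b, puck_c in the frame of tray above 0.092 m).
It fails at once if the black reference puck is moved out of its holder (distance of reference_puck from where it was at the start of the episode above 0.01 m).
It fails at once if the blue tray is shifted more than 15 mm (distance of collector from where it was at the start of the episode above 0.015 m).
It fails at once if the loupe, caliper or marker is moved more than 15 mm (distance of any of stand_loupe, caliper_tool, marker_pen from where it was at the start of the episode above 0.015 m).
It also fails if it takes over 61 s, if anything falls off the work surface, if the arm or the gripper's body presses on something with over 40 N, if the wrist force passes 120 N, or if a joint passes its speed limit or range.

### The arm

A 6-joint arm with a two-finger parallel gripper is mounted at the origin on a cart in front of the work surface, level with it; the furniture and walls round the work are solid. World frame = base frame: x ahead of the robot, y to its left, z up, the work surface at z = 0. Lengths are in m, angles in degrees, forces in N, time in s.
With the tool pointing down it reaches from about 0.275 to 0.725 m from the base axis. Payload 5.6 kg.
Tool frame: the origin (TCP) lies on the centre line of the jaws, within the pads' length; the fingertips stand 8 mm ahead of it and the grasp point (between the pads) lies 11 mm behind it; z points along the fingers, y is the line along which they close (so a half turn about z gives the same grasp; the last joint's range is limited). The gripper opens to 85 mm and grips with 20 to 120 N. Pads are 22 mm wide; open, the fingers measure 114 mm over their backs; the gripper's body (76 mm by 85 mm) begins 54 mm behind the grasp point. The pads swing forward as they close: fully open they stand 13 mm farther back than shut.
Start: joints at [85.634, 14.616, 6.199, 0, -81.583, -16.306], TCP at [0.194, 0.515, 0.239] pointing down, gripper open.
Joint ranges: [-168.99, 168.99], [-69.2, 112.95], [-62.41, 85.93], [-164.36, 98.24], [-168.68, -3.75], [-174.98, 174.98]. Speed limits (degrees/s): [147.25, 147.25, 180, 180, 180, 180].

### API

Orientations are given as [roll, pitch, yaw] about the fixed x, y, z axes, in that order (R = Rz(yaw) Ry(pitch) Rx(roll)).
In Python, from rig import * gives the robot as it stands.
- The arm moves only by the shell command python3 -m handwheel 'ROWS' [OPENING] [FORCE]. ROWS is JSON, a list of rows, each a list of 4 numbers: the shift along the tool's x, y, z in mm, then the turn about the tool's z in degrees. A call has 1 to 5 rows; each row is the pose to reach, as a shift and turn from the pose commanded when the call began, along the tool's axes at that moment; what a row does not reach only later rows make up. A row lasts 1/10 s, in which the tool goes at most 50 mm and 8.59 degrees, less where a joint would pass 70% of its speed; a pose out of reach is approached as far as the arm can. A call with a gripper value outside its range is refused whole. OPENING is the opening, from 0 (shut) to 1 (fully open), set as the call begins (- or left out, the last holds). The fingers move at their own pace and stop on an object; FORCE is the grip in N (left out, the last holds). Time passes only in rows, so rows that repeat a pose let the fingers close. It gives the time, the measured TCP pose, the force, the opening and the grip force at its end, in the units of the state.
- sense(): the state, without advancing time (a new reading comes with each control period).
- read_camera(name): name is "scene" or "top" or "wrist"; returns a dict with "image" (420x560x3 uint8, blue, green, red), "vfov" (degrees; the focal length in pixels is half the picture's height over the tangent of half this angle, whatever the lens; pixels are square), "cx", "cy" (the principal point, pixels), "extrinsics" (4x4, takes a point from camera to world coordinates). Camera axes: x right, y down, z forward; pixel columns grow to the right and rows downward; lengths in m; the calibration is good to about 2 mm. A picture is of the moment at which its call begins. There is no depth.
- finish_job(): hands the job in; it is judged then, once.
The state is a dict: "time_s": time; "joints": joint angles; "joint_velocities": joint speeds; "tau": joint torques, N m; "tcp_pos": TCP position; "tool_rot": TCP orientation; "contact_force": force on the tool from outside, world axes, zero at the start; "ft_torque": the same for the moment, N m; "grip_width": finger opening in m; "grasp_force": force on a finger pad.
Only numpy, scipy, OpenCV 4.12 (cv2) and the standard library are available. Lean on these libraries where they do the work, as an engineer would, in place of code of your own. Each camera call takes 0.05 s, during which the arm holds its last target. There are 200 camera calls.

## Working session

There is one attempt and no reset: what is moved stays moved. The work goes in short steps, Python scripts to look and compute and a shell command to move; the robot and the scene stay as the last step left them, time stands still between calls to the robot, and variables do not carry over. Pictures are saved under pics/ and viewed, at most 10 in all, crops included, and the job is handed in when it is done.

```bash
mkdir -p pics; cat > h.py <<'E'
from rig import *
import numpy as np, cv2
def ray(c,u,v):
    im=c["image"]; f=im.shape[0]/2/np.tan(np.radians(c["vfov"])/2)
    E=np.array(c["extrinsics"]); d=E[:3,:3]@np.array([(u-c["cx"])/f,(v-c["cy"])/f,1]); return E[:3,3],d
def onz(c,u,v,z):
    o,d=ray(c,u,v); return o+d*(z-o[2])/d[2]
def proj(c,p):
    im=c["image"]; f=im.shape[0]/2/np.tan(np.radians(c["vfov"])/2)
    E=np.array(c["extrinsics"]); q=E[:3,:3].T@(np.array(p)-E[:3,3]); return q[0]/q[2]*f+c["cx"],q[1]/q[2]*f+c["cy"]
E
python3 - <<'E'
from h import *
import pickle
for n in("top","scene"):
    c=read_camera(n); pickle.dump(c,open(n+".pkl","wb")); cv2.imwrite(f"pics/{n}0.png",c["image"]); print(n,c["vfov"],c["cx"],c["cy"],np.round(c["extrinsics"],3).tolist())
s=sense(); print(s["time_s"],s["tcp_pos"],s["tool_rot"])
E
```

```text
top 44.16971646166381 289.5387304866819 213.30317739273022 [[0.008, -0.997, 0.083, 0.463], [-1.0, -0.008, 0.003, -0.044], [-0.003, -0.083, -0.997, 1.113], [0.0, 0.0, 0.0, 1.0]]
scene 57.367476784768954 278.2758673339357 208.14483352279157 [[-0.63, -0.561, 0.537, 0.106], [-0.776, 0.448, -0.444, 0.342], [0.008, -0.697, -0.717, 0.709], [0.0, 0.0, 0.0, 1.0]]
0.1 [0.19396528 0.51419859 0.23847856] [ 1.79900512e+02 -5.32045894e-03 -2.06766467e+01]
```

View pics/top0.png

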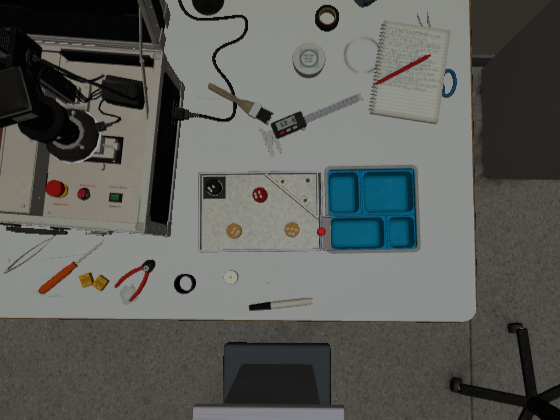

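View pics/scene0.png

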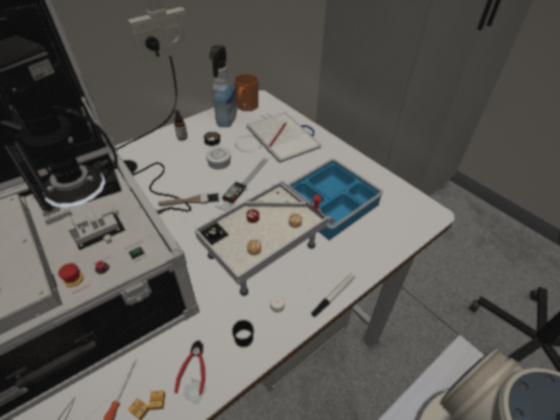

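Top view: the tray spans (199,173)–(321,251). The peg is at (321,232), the red puck at (260,195), the tan pucks at (234,231) and (292,230), the reference puck at (214,187) and the blue tray at (372,208).

Look-alikes for the reference puck are the black ring (185,283), the ring (327,17), the white disc (231,277, the loupe area) and the pale roll (309,60). Look-alikes for the red peg and red puck are the E-stop (57,188) and the red knob (84,193). I choose the ones on the tray deck and check them in one crop.

```bash
python3 - <<'E'
from h import *
import pickle
c=pickle.load(open("top.pkl","rb")); im=c["image"]; hsv=cv2.cvtColor(im,cv2.COLOR_BGR2HSV)
roi=np.zeros(im.shape[:2],np.uint8); roi[165:260,190:335]=255
def blobs(lo,hi,z,name,mn=12):
    m=cv2.inRange(hsv,lo,hi)&roi
    n,l,st,ce=cv2.connectedComponentsWithStats(m)
    for i in range(1,n):
        if st[i,4]>=mn: print(name,st[i].tolist(),np.round(ce[i],1),np.round(onz(c,*ce[i],z),4))
blobs((0,130,60),(8,255,255),.1,"red"); blobs((170,130,60),(180,255,255),.1,"red2")
blobs((9,70,60),(25,255,255),.1,"tan"); blobs((0,0,0),(180,255,60),.088,"black",40)
# deck by white mask
m=cv2.inRange(hsv,(0,0,150),(180,60,255))&roi
roi2=roi*0; roi2[165:260,190:418]=255
b=cv2.inRange(hsv,(90,100,40),(115,255,255)); r=cv2.minAreaRect(cv2.findNonZero(b&cv2.dilate(roi2,None))); print("blue",r, [np.round(onz(c,*p,.053),4).tolist() for p in cv2.boxPoints(r)])
crop=im[160:265,185:345]; cv2.imwrite("pics/crop.png",cv2.resize(crop,None,fx=5,fy=5,interpolation=cv2.INTER_CUBIC))
E
```

```text
red [253, 188, 14, 14, 112] [259.6 194. ] [0.5846 0.0184 0.1   ]
red [317, 228, 8, 8, 51] [320.7 231.2] [ 0.5123 -0.1021  0.1   ]
tan [258, 190, 4, 8, 13] [259.6 193.8] [0.5851 0.0184 0.1   ]
tan [226, 223, 16, 15, 169] [233.4 230.2] [0.5128 0.0688 0.1   ]
tan [285, 222, 14, 15, 158] [291.6 228.8] [ 0.5165 -0.0451  0.1   ]
black [319, 173, 2, 32, 51] [319.4 190. ] [ 0.595 -0.1    0.088]
black [203, 177, 22, 22, 395] [214.  186.7] [0.6    0.1104 0.088 ]
blue ((371.8457336425781, 208.66952514648438), (80.72691345214844, 87.83679962158203), 88.93909454345703) [[0.6433, -0.1178, 0.053], [0.6481, -0.2994, 0.053], [0.4815, -0.3005, 0.053], [0.4767, -0.1213, 0.053]]
```

View pics/crop.png

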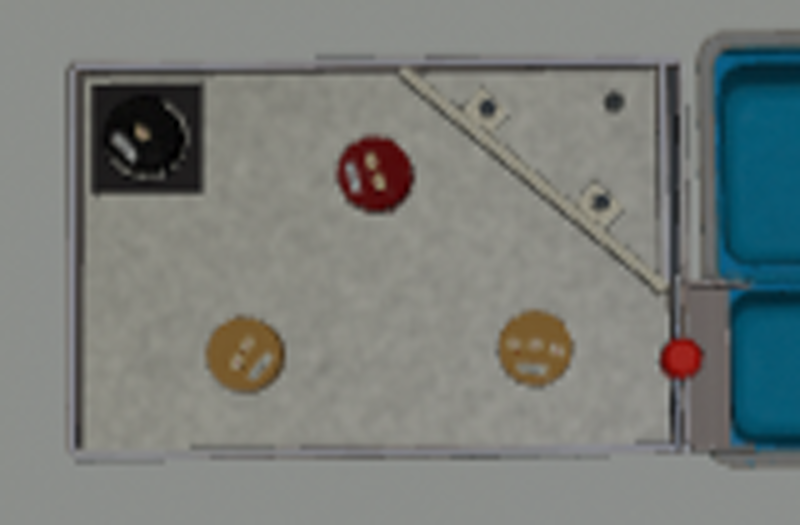

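```bash
cat >> h.py <<'E'
def fit(A,B):
    A,B=np.array(A)[:,:2],np.array(B)[:,:2]; a,b=A.mean(0),B.mean(0); X,Y=A-a,B-b
    th=np.arctan2((X[:,0]*Y[:,1]-X[:,1]*Y[:,0]).sum(),(X*Y).sum()); R=np.array([[np.cos(th),-np.sin(th)],[np.sin(th),np.cos(th)]])
    t=b-R@a; return th,R,t,(A@R.T+t-B)
E
python3 - <<'E'
from h import *
import pickle
c=pickle.load(open("top.pkl","rb"))
P=lambda x,y,z:onz(c,185+x/5-.4,160+y/5-.4,z)
A=[(.079,.119),(-.079,.119),(-.079,-.117),(.049,.089),(.075,-.015),(-.013,-.115)]
B=[P(69,64,.096),P(75,457,.096),P(680,452,.096),P(147,138,.089),P(404,69,.096),P(662,291,.096)]
th,R,t,res=fit(A,B); print("yaw",np.degrees(th),"t",t,"res mm",np.round(res*1e3,1).tolist())
for n,p in dict(red=onz(c,259.6,194,.1),tanL=onz(c,233.4,230.2,.1),tanR=onz(c,291.6,228.8,.1),peg=onz(c,320.7,231.2,.1315),chuteR_far=P(727,288,.057)).items():
    print(n,np.round(p,4),"tray",np.round(R.T@(p[:2]-t),4))
for q in [(-.044,-.121),(.020,-.121),(-.044,-.143)]: print(q,np.round(R@q+t,4))
s=sense();print(s["time_s"])
E
```

```text
yaw 1.396033475255349 t [0.55149653 0.01920174] res mm [[0.2, -0.6], [-2.1, 1.5], [-0.3, 2.7], [-0.6, -0.8], [0.4, -1.6], [2.4, -1.0]]
red [0.5847 0.0184 0.1   ] tray [ 0.0332 -0.0016]
tanL [0.5129 0.0688 0.1   ] tray [-0.0374  0.0505]
tanR [ 0.5166 -0.0452  0.1   ] tray [-0.0365 -0.0635]
peg [ 0.5108 -0.1004  0.1315] tray [-0.0436 -0.1186]
chuteR_far [ 0.5433 -0.1236  0.057 ] tray [-0.0117 -0.1425]
(-0.044, -0.121) [ 0.5105 -0.1028]
(0.02, -0.121) [ 0.5744 -0.1013]
(-0.044, -0.143) [ 0.511  -0.1248]
0.1
```

```bash
cat >> h.py <<'E'
from scipy.spatial.transform import Rotation as Rn
TH=np.radians(1.396); T0=np.array([.5515,.0192])
RT=np.array([[np.cos(TH),-np.sin(TH)],[np.sin(TH),np.cos(TH)]])
def st():
    s=sense(); yaw=s["tool_rot"][2]; p=np.array(s["tcp_pos"]); q=RT.T@(p[:2]-T0)
    return s,p,yaw,q
def rows(*tg):
    """targets: tray x,y mm, height of nominal tips above deck mm, heading deg (0 = tool x along tray -y, + = toward -x)"""
    s,p,yaw,q=st(); R=Rn.from_euler("xyz",s["tool_rot"],degrees=True).as_matrix()
    print("t",round(s["time_s"],2),"tray",np.round(q*1e3,1),"tip",round((p[2]-.090)*1e3,1),"yaw",round(yaw,1),"F",np.round(s["contact_force"],1),"w",round(s["grip_width"]*1e3,1),"j",np.round(s["joints"],0))
    for x,y,h,hd in tg:
        w=np.r_[RT@(np.array([x,y])/1e3)+T0,.090+h/1e3]
        d=R.T@(w-p)*1e3; yt=-90+np.degrees(TH)-hd
        print((x,y,h,hd),"->",np.round(d,1).tolist(),round(-(yt-yaw),1))
E
python3 -c "
from h import *
rows((-44,-121,120,0),(-100,60,140,0))"
```

```text
t 0.1 tray [-345.4  503.6] tip 148.5 yaw -20.7 F [-0.1  0.3 -0.6] w 85.5 j [ 86.  15.   6.  -0. -82. -16.]
(-44, -121, 120, 0) -> [514.0, 465.5, 29.3] 67.9
(-100, 60, 140, 0) -> [394.1, 318.8, 9.1] 67.9
```

```bash
python3 -m handwheel '[[394,319,5,68],[394,319,5,68],[394,319,5,68],[394,319,5,68],[394,319,5,68]]' 0.47; python3 -c "
from h import *
rows((-100,60,140,0),(-44,-121,100,0))"
```

```text
time_s: 0.6
tcp_pos: [0.3207, 0.2968, 0.2366]
tool_rot: [180.0, -0.0, -64.0]
contact_force: [1.4, 0.1, 0.0]
grip_width: 0.0402
grasp_force: 0.0
t 0.6 tray [-224.   283.2] tip 146.6 yaw -64.0 F [1.4 0.1 0. ] w 40.2 j [ 63.   2.  -9.  -0. -79. -37.]
(-100, 60, 140, 0) -> [254.5, -19.6, 6.6] 24.6
(-44, -121, 100, 0) -> [442.4, 4.9, 46.6] 24.6
```

```bash
python3 -m handwheel '[[440,5,10,25],[440,5,10,25],[440,5,10,25],[440,5,10,25],[440,5,10,25]]'; python3 -m handwheel '[[0,0,0,0],[0,0,0,0]]'; python3 -c "
from h import *
rows((-44,-121,60,0))"
```

```text
time_s: 1.1
tcp_pos: [0.429, 0.0716, 0.231]
tool_rot: [180.0, 0.0, -88.6]
contact_force: [0.9, 0.8, 0.6]
grip_width: 0.0402
grasp_force: 0.0
time_s: 1.3
tcp_pos: [0.4288, 0.0724, 0.2306]
tool_rot: [179.9, -0.0, -88.9]
contact_force: [0.1, 0.5, -0.8]
grip_width: 0.0401
grasp_force: 0.0
t 1.3 tray [-121.4   56.2] tip 140.6 yaw -88.9 F [ 0.1  0.5 -0.8] w 40.1 j [ 30.   2. -10.  -0. -78. -29.]
(-44, -121, 60, 0) -> [176.8, -78.3, 80.6] -0.2
```

```bash
python3 -m handwheel '[[177,-78,60,0],[177,-78,60,0],[177,-78,60,0],[177,-78,78,0],[177,-78,78,0]]'; python3 -m handwheel '[[0,0,0,0],[0,0,0,0]]'; python3 - <<'E'
from h import *
rows((-44,-121,26,0),(34,-121,26,0))
import pickle
c=read_camera("wrist"); cv2.imwrite("pics/w1.png",c["image"]); pickle.dump(c,open("w1.pkl","wb"))
m=cv2.inRange(cv2.cvtColor(c["image"],cv2.COLOR_BGR2HSV),(0,150,60),(8,255,255))
n,l,s,ce=cv2.connectedComponentsWithStats(m)
for i in range(1,n):
    if s[i,4]>150: print(s[i],ce[i],"at pegtop",(onz(c,*ce[i],.1315)*1e3).round(1),"at puck",(onz(c,*ce[i],.1)*1e3).round(1))
E
```

```text
time_s: 1.8
tcp_pos: [0.5102, -0.1026, 0.1494]
tool_rot: [179.7, 0.0, -88.7]
contact_force: [0.5, -0.8, -0.8]
grip_width: 0.04
grasp_force: 0.0
time_s: 2.0
tcp_pos: [0.5112, -0.1, 0.1537]
tool_rot: [-180.0, 0.0, -88.5]
contact_force: [-0.6, 0.6, 0.5]
grip_width: 0.0404
grasp_force: 0.0
t 2.0 tray [ -43.2 -118.2] tip 63.7 yaw -88.5 F [-0.6  0.6  0.5] w 40.4 j [  6.  14.  -8.   0. -69.  -5.]
(-44, -121, 26, 0) -> [2.8, 0.8, 37.7] 0.1
(34, -121, 26, 0) -> [2.9, -77.2, 37.8] 0.1
[ 257  226   32   51 1073] [272.28797763 253.39422181] at pegtop [ 513.3 -108.3  131.5] at puck [513.3 -94.  100. ]
```

View pics/w1.png

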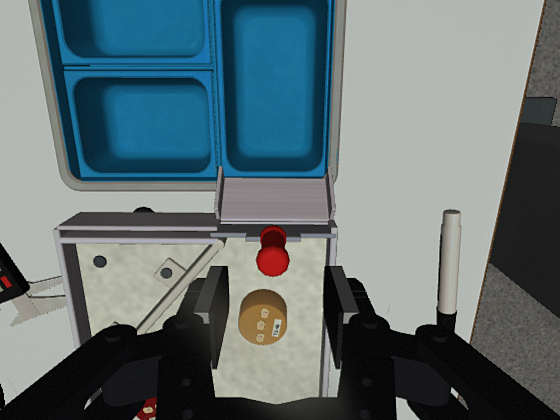

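Wrist view: the peg head is at (272,260), between the open fingers. A tan puck is at (263,317), and the chute (275,198) lies over the blue cell. The peg is straddled, so I descend and open the gate.

```bash
python3 -m handwheel '[[3,0,20,0],[3,0,37,0],[3,0,37,0],[3,0,37,0]]' ; python3 -m handwheel '[[0,-20,0,0],[0,-40,0,0],[0,-60,0,0],[0,-77,0,0],[0,-77,0,0]]';python3 -m handwheel '[[0,0,0,0],[0,0,0,0],[0,0,0,0]]'; python3 - <<'E'
from h import *
rows((34,-121,26,0))
c=read_camera("top"); 
m=cv2.inRange(cv2.cvtColor(c["image"],cv2.COLOR_BGR2HSV),(0,150,60),(8,255,255)); m[:,:300]=0;m[:,345:]=0;m[:170]=0;m[250:]=0
print(m.sum()/255)
c=read_camera("wrist"); m=cv2.inRange(cv2.cvtColor(c["image"],cv2.COLOR_BGR2HSV),(0,150,60),(8,255,255)); m[320:]=0
y,x=np.nonzero(m); print(len(x),x.mean(),y.mean(),onz(c,x.mean(),y.mean(),.125))
E
```

```text
time_s: 2.45
tcp_pos: [0.5115, -0.1035, 0.1175]
tool_rot: [-179.9, -0.0, -88.5]
contact_force: [-0.7, 0.5, 0.5]
grip_width: 0.0402
grasp_force: 0.0
time_s: 2.95
tcp_pos: [0.5885, -0.1022, 0.1172]
tool_rot: [179.9, -0.0, -88.6]
contact_force: [-2.5, -0.7, 1.9]
grip_width: 0.0403
grasp_force: 0.9
time_s: 3.25
tcp_pos: [0.5883, -0.1024, 0.117]
tool_rot: [-179.9, 0.0, -88.6]
contact_force: [0.6, -0.1, 0.3]
grip_width: 0.04
grasp_force: 0.1
t 3.25 tray [  33.8 -122.5] tip 27.0 yaw -88.6 F [ 0.6 -0.1  0.3] w 40.0 j [  5.  23.   1.   0. -67.  -4.]
(34, -121, 26, 0) -> [-1.5, -0.2, 1.0] -0.0
0.0
1808 293.1310840707965 295.16150442477874 [ 0.58200858 -0.10749184  0.125     ]
```

```bash
python3 -m handwheel '[[0,-2,0,0],[0,-4,0,0],[0,-4,0,0]]';python3 -m handwheel '[[0,2,0,0],[0,2,-40,0],[0,2,-60,0]]' 0.2; python3 -m handwheel '[[0,0,0,0],[0,0,0,0]]'; python3 - <<'E'
from h import *
rows((-37,-32,50,0),(-37,-32,6,0))
c=read_camera("wrist"); cv2.imwrite("pics/w2.png",c["image"])
E
```

```text
time_s: 3.65
tcp_pos: [0.589, -0.1027, 0.1159]
tool_rot: [179.6, 0.0, -88.7]
contact_force: [-9.9, 0.8, 6.5]
grip_width: 0.04
grasp_force: 5.0
time_s: 3.95
tcp_pos: [0.5897, -0.1031, 0.1777]
tool_rot: [180.0, -0.1, -88.6]
contact_force: [0.7, -0.6, 1.5]
grip_width: 0.0169
grasp_force: 0.0
time_s: 4.15
tcp_pos: [0.5904, -0.1025, 0.1765]
tool_rot: [-179.9, 0.0, -88.7]
contact_force: [0.8, 0.0, -0.8]
grip_width: 0.0171
grasp_force: 0.0
t 4.15 tray [  35.9 -122.6] tip 86.5 yaw -88.7 F [ 0.8  0.  -0.8] w 17.1 j [  5.  22.   7.  -0. -75.  -4.]
(-37, -32, 50, 0) -> [-90.5, 73.0, 36.4] -0.0
(-37, -32, 6, 0) -> [-90.5, 73.1, 80.4] -0.0
```

View pics/w2.png

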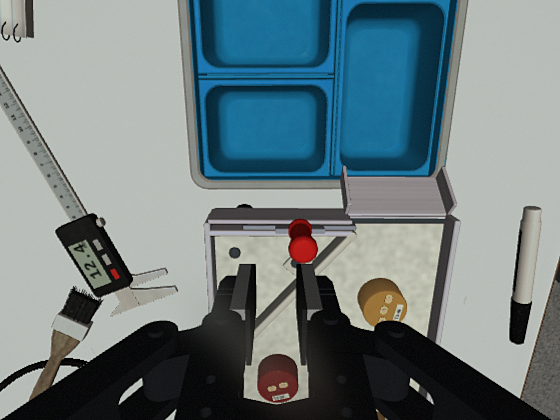

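The gate is on its open stop: 10 N felt, peg at (302,248), outlet clear above (400,190). Next is the right tan puck.

```bash
python3 -m handwheel '[[-45,36,0,0],[-90,73,20,0],[-90,73,50,0],[-90,73,65,0],[-90,73,65,0]]' ; python3 -m handwheel '[[0,0,0,0],[0,0,0,0]]'; python3 - <<'E'
from h import *
rows((-37,-32,6,0),(-37,-60,6,0),(-45,-90,6,0),(-45,-118,6,0))
c=read_camera("wrist"); cv2.imwrite("pics/w3.png",c["image"])
E
```

```text
time_s: 4.7
tcp_pos: [0.5124, -0.0142, 0.1082]
tool_rot: [179.6, -0.0, -88.6]
contact_force: [0.2, 0.2, 0.4]
grip_width: 0.0169
grasp_force: 0.0
time_s: 4.9
tcp_pos: [0.5159, -0.0146, 0.112]
tool_rot: [-179.9, -0.0, -88.7]
contact_force: [-0.3, 0.4, 0.8]
grip_width: 0.0171
grasp_force: 0.0
t 4.9 tray [-36.4 -32.9] tip 22.0 yaw -88.7 F [-0.3  0.4  0.8] w 17.1 j [ 16.  15. -12.   0. -62. -14.]
(-37, -32, 6, 0) -> [-0.9, 0.6, 16.0] -0.1
(-37, -60, 6, 0) -> [27.1, 0.6, 16.0] -0.1
(-45, -90, 6, 0) -> [57.1, 8.6, 16.0] -0.1
(-45, -118, 6, 0) -> [85.1, 8.5, 16.0] -0.1
```

View pics/w3.png

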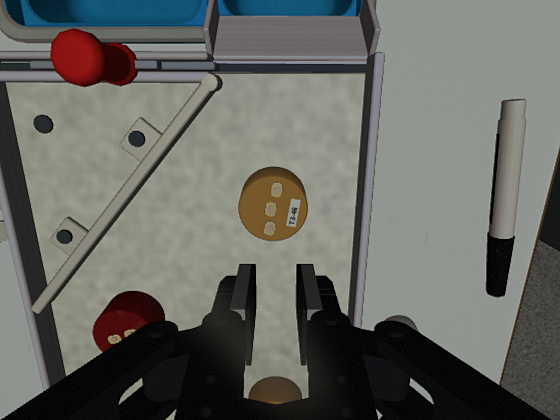

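The tan puck is at (273,204), centred ahead of the fingers, with the outlet at (290,68) clear.

```bash
python3 -m handwheel '[[0,0,8,0],[0,0,16,0],[0,0,16,0],[10,1,16,0],[20,2,16,0]]' ; python3 -m handwheel '[[10,2,0,0],[20,4,0,0],[30,6,0,0],[40,6,0,0],[40,6,0,0]]';python3 -m handwheel '[[7,0,0,0],[14,0,0,0],[20,0,0,0],[25,0,0,0],[25,0,0,0]]'; python3 - <<'E'
from h import *
rows((-45,-118,6,0),(-38,79,80,0))
c=read_camera("wrist"); cv2.imwrite("pics/w4.png",c["image"])
E
```

```text
time_s: 5.45
tcp_pos: [0.5134, -0.0351, 0.0953]
tool_rot: [-180.0, -0.0, -88.6]
contact_force: [-0.2, 0.9, -0.9]
grip_width: 0.0169
grasp_force: 0.0
time_s: 5.95
tcp_pos: [0.5082, -0.0758, 0.0952]
tool_rot: [-180.0, -0.0, -88.7]
contact_force: [0.1, 0.1, -0.5]
grip_width: 0.017
grasp_force: 0.0
time_s: 6.45
tcp_pos: [0.5089, -0.1001, 0.095]
tool_rot: [180.0, -0.0, -88.7]
contact_force: [0.3, 1.0, 0.2]
grip_width: 0.0171
grasp_force: 0.0
t 6.45 tray [ -45.5 -118.2] tip 5.0 yaw -88.7 F [0.3 1.  0.2] w 17.1 j [  6.  16. -13.   0. -60.  -5.]
(-45, -118, 6, 0) -> [-0.2, -0.5, -1.0] -0.1
(-38, 79, 80, 0) -> [-197.2, -7.3, -75.0] -0.1
```

View pics/w4.png

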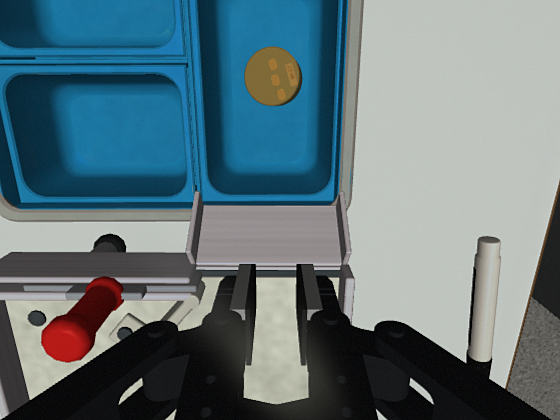

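The puck slid down and lies flat in the right cell at (273,76). Next is the left tan puck, lifting first.

```bash
python3 -m handwheel '[[0,0,-40,0],[-40,0,-40,0],[-90,-3,-40,0],[-140,-5,-40,0],[-190,-7,-40,0]]' ; python3 -m handwheel '[[-7,0,0,0],[-7,0,0,0],[-7,0,0,0]]'; python3 - <<'E'
from h import *
rows((-38,79,6,0))
c=read_camera("wrist"); h=cv2.cvtColor(c["image"],cv2.COLOR_BGR2HSV); m=cv2.inRange(h,(9,90,60),(25,255,255)); 
n,l,s,ce=cv2.connectedComponentsWithStats(m)
for i in range(1,n):
    if s[i,4]>800: print(s[i],ce[i],"tray mm",(RT.T@(onz(c,*ce[i],.097)[:2]-T0)*1e3).round(1))
E
```

```text
time_s: 7.0
tcp_pos: [0.5111, 0.0924, 0.1354]
tool_rot: [-180.0, 0.0, -88.7]
contact_force: [1.5, 0.0, -0.4]
grip_width: 0.0169
grasp_force: 0.0
time_s: 7.3
tcp_pos: [0.511, 0.097, 0.1351]
tool_rot: [180.0, -0.0, -88.6]
contact_force: [0.2, -0.3, -0.1]
grip_width: 0.0168
grasp_force: 0.0
t 7.3 tray [-38.5  78.7] tip 45.1 yaw -88.6 F [ 0.2 -0.3 -0.1] w 16.8 j [ 28.  15.  -9.   0. -66. -27.]
(-38, 79, 6, 0) -> [-0.3, -0.6, 39.1] -0.0
[ 240  163   60   65 2688] [269.05357143 196.20275298] tray mm [-35.1  47.8]
```

```bash
python3 -m handwheel '[[0,0,20,0],[0,0,39,0],[0,0,39,0],[8,0,39,0],[20,1,39,0]]' ; python3 -m handwheel '[[14,1,0,0],[28,2,0,0],[42,3,0,0],[56,4,0,0],[70,5,0,0]]';python3 -m handwheel '[[14,1,0,0],[28,1,0,0],[42,1,0,0],[56,1,0,0],[70,1,0,0]]'; python3 -m handwheel '[[10,0,0,0],[20,0,0,0],[30,0,0,0],[37,0,0,0],[37,0,0,0]]'; python3 - <<'E'
from h import *
rows((44,22,80,25))
c=read_camera("wrist"); h=cv2.cvtColor(c["image"],cv2.COLOR_BGR2HSV); m=cv2.inRange(h,(9,90,60),(25,255,255)); 
n,l,s,ce=cv2.connectedComponentsWithStats(m)
for i in range(1,n):
    if s[i,4]>300: print(s[i],ce[i],"tray mm",(RT.T@(onz(c,*ce[i],.02)[:2]-T0)*1e3).round(1))
E
```

```text
time_s: 7.85
tcp_pos: [0.5116, 0.0766, 0.0973]
tool_rot: [-179.9, 0.0, -88.6]
contact_force: [-0.2, 0.0, 0.0]
grip_width: 0.0172
grasp_force: 0.0
time_s: 8.35
tcp_pos: [0.5073, 0.006, 0.0963]
tool_rot: [-180.0, 0.0, -88.7]
contact_force: [-0.8, -0.6, 0.8]
grip_width: 0.0171
grasp_force: 0.3
time_s: 8.85
tcp_pos: [0.5081, -0.0639, 0.0961]
tool_rot: [180.0, -0.0, -88.6]
contact_force: [0.7, 0.2, 0.6]
grip_width: 0.0168
grasp_force: 0.2
time_s: 9.35
tcp_pos: [0.5088, -0.1005, 0.096]
tool_rot: [180.0, -0.0, -88.7]
contact_force: [0.5, -0.0, 0.3]
grip_width: 0.0172
grasp_force: 0.0
t 9.35 tray [ -45.6 -118.6] tip 6.0 yaw -88.7 F [ 0.5 -0.   0.3] w 17.2 j [  6.  16. -13.   0. -60.  -5.]
(44, 22, 80, 25) -> [-140.7, -89.3, -74.0] 24.9
[ 245   33   59  102 4748] [273.89237574  84.46967144] tray mm [ -44.3 -200.6]
[505 178  55 211 358] [534.23184358 275.9273743 ] tray mm [-206.8  -87. ]
```

```bash
python3 -m handwheel '[[0,0,-45,0],[-45,-10,-50,8],[-90,-45,-50,16],[-130,-80,-50,25],[-141,-89,-50,25]]' ; python3 -m handwheel '[[0,0,0,0],[0,0,0,0],[0,0,0,0]]'; python3 - <<'E'
from h import *
c=read_camera("wrist"); h=cv2.cvtColor(c["image"],cv2.COLOR_BGR2HSV); m=cv2.inRange(h,(0,150,30),(8,255,255))|cv2.inRange(h,(172,150,30),(180,255,255))
n,l,s,ce=cv2.connectedComponentsWithStats(m)
for i in range(1,n):
    if s[i,4]>500: print(s[i],ce[i],"tray mm",(RT.T@(onz(c,*ce[i],.097)[:2]-T0)*1e3).round(1))
rows((44,22,6,25),(35,5,6,25))
cv2.imwrite("pics/w5.png",c["image"])
E
```

```text
time_s: 9.9
tcp_pos: [0.5961, 0.0468, 0.146]
tool_rot: [-180.0, 0.0, -113.8]
contact_force: [0.4, -0.7, -0.2]
grip_width: 0.0172
grasp_force: 0.0
time_s: 10.2
tcp_pos: [0.594, 0.043, 0.1461]
tool_rot: [180.0, -0.0, -113.6]
contact_force: [-0.4, -0.4, 0.9]
grip_width: 0.0175
grasp_force: 0.0
[ 242  165   56   60 2194] [268.64858706 193.67319964] tray mm [34.6 -5.2]
t 10.25 tray [43.1 22.6] tip 56.3 yaw -113.7 F [-1.1 -0.2  0.3] w 17.2 j [ 19.  22.   3.   0. -71. -43.]
(44, 22, 6, 25) -> [0.1, -1.0, 50.3] -0.1
(35, 5, 6, 25) -> [19.3, -0.1, 50.3] -0.1
```

View pics/w5.png

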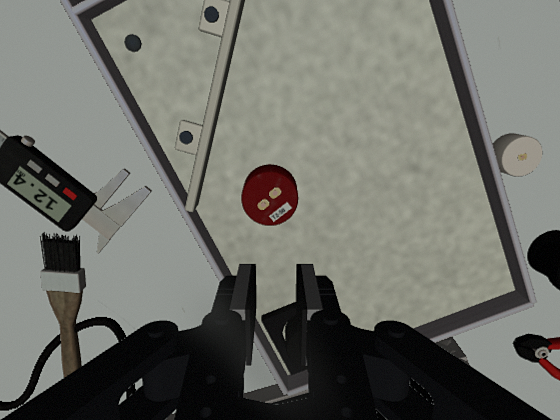

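The red puck is at (269,194), just ahead of the fingers, and the holder (290,325) is behind them. I back off 4 mm, descend, then push it along a curved path.

```bash
python3 -m handwheel '[[-4,2,20,0],[-4,2,40,0],[-4,2,50,0],[-4,2,50,0],[-4,2,50,0]]'; cat >> h.py <<'E'
def cr(*P):
    rows(*[(x+23.4*np.sin(np.radians(h)),y+23.4*np.cos(np.radians(h)),6,h) for x,y,h in P])
E
python3 -c "
from h import *
cr((34,-4,25),(29,-11,29),(22,-19,34),(14,-27,38),(6,-35,41))"
```

```text
time_s: 10.75
tcp_pos: [0.5947, 0.0474, 0.097]
tool_rot: [-179.9, 0.0, -113.7]
contact_force: [-0.6, -0.7, 0.6]
grip_width: 0.017
grasp_force: 0.0
t 10.75 tray [43.8 27.2] tip 7.0 yaw -113.7 F [-0.6 -0.7  0.6] w 17.0 j [ 20.  24.  -1.   0. -65. -43.]
(np.float64(43.889267324732366), np.float64(17.20760221665761), 6, 25) -> [9.0, -4.3, 1.0] -0.1
(np.float64(40.34454511376428), np.float64(9.46610114706186), 6, 29) -> [17.5, -4.3, 1.0] 3.9
(np.float64(35.085113941215475), np.float64(0.39947919778797214), 6, 34) -> [28.0, -3.4, 1.0] 8.9
(np.float64(28.406478522620404), np.float64(-8.56054836560271), 6, 38) -> [38.9, -1.2, 1.0] 12.9
(np.float64(21.35178127837787), np.float64(-17.339795822787135), 6, 41) -> [49.8, 1.5, 1.0] 15.9
```

```bash
python3 -m handwheel '[[9,-3,0,0],[18,-4,0,4],[28,-3,0,9],[39,-1,0,13],[50,2,0,16]]'; python3 -c "
from h import *
cr((-2,-43,42),(-10,-51,42),(-18,-59,42),(-26,-67,42),(-32,-75,38))
c=read_camera('wrist'); h=cv2.cvtColor(c['image'],cv2.COLOR_BGR2HSV); m=cv2.inRange(h,(0,150,30),(8,255,255))|cv2.inRange(h,(172,150,30),(180,255,255))
n,l,s,ce=cv2.connectedComponentsWithStats(m)
for i in range(1,n):
    if s[i,4]>500: print(s[i],ce[i],'tray mm',(RT.T@(onz(c,*ce[i],.097)[:2]-T0)*1e3).round(1))
"
```

```text
time_s: 11.25
tcp_pos: [0.5728, 0.0019, 0.0972]
tool_rot: [-179.9, 0.1, -129.8]
contact_force: [0.5, -0.4, 0.1]
grip_width: 0.0171
grasp_force: 0.1
t 11.25 tray [ 20.9 -17.8] tip 7.2 yaw -129.8 F [ 0.5 -0.4  0.1] w 17.1 j [ 16.  22.  -5.   0. -63. -56.]
(np.float64(13.657656188797281), np.float64(-25.610411083828975), 6, 42) -> [10.7, 0.3, 1.2] 0.8
(np.float64(5.657656188797281), np.float64(-33.61041108382898), 6, 42) -> [22.0, 1.0, 1.2] 0.8
(np.float64(-2.342343811202719), np.float64(-41.61041108382898), 6, 42) -> [33.2, 1.8, 1.2] 0.8
(np.float64(-10.342343811202719), np.float64(-49.61041108382898), 6, 42) -> [44.5, 2.5, 1.2] 0.8
(np.float64(-17.593521477379596), np.float64(-56.56054836560271), 6, 38) -> [54.5, 3.4, 1.2] -3.2
[   0   66   97   61 4460] [41.97623318 96.33834081] tray mm [  31.1 -128.7]
[ 239  197   74   79 3949] [274.89516333 234.22714611] tray mm [  4.4 -38. ]
```

Red is cradled at (275,234), on track.

```bash
python3 -m handwheel '[[11,0,0,1],[22,1,0,1],[33,2,0,1],[44,2,0,1],[54,3,0,-3]]'; python3 -c "
from h import *
cr((-37,-83,32),(-41,-91,25),(-44,-99,17),(-45,-106,9),(-45,-112,0))"
```

```text
time_s: 11.8
tcp_pos: [0.535, -0.0376, 0.0962]
tool_rot: [-180.0, 0.0, -126.6]
contact_force: [-0.9, 0.9, 0.3]
grip_width: 0.017
grasp_force: 0.1
t 11.8 tray [-17.9 -56.4] tip 6.2 yaw -126.6 F [-0.9  0.9  0.3] w 17.0 j [ 13.  18. -11.   0. -61. -49.]
(np.float64(-24.599889216943005), np.float64(-63.15567454993963), 6, 32) -> [9.5, 1.1, 0.2] -6.0
(np.float64(-31.110732675267634), np.float64(-69.7923977833424), 6, 25) -> [18.7, 2.2, 0.2] -13.0
(np.float64(-37.15850210948796), np.float64(-76.62246871046497), 6, 17) -> [27.8, 2.8, 0.2] -21.0
(np.float64(-41.3394335180586), np.float64(-82.88809283007377), 6, 9) -> [35.4, 2.2, 0.2] -29.0
(np.float64(-45.0), np.float64(-88.6), 6, 0) -> [42.1, 1.6, 0.2] -38.0
```

```bash
python3 -m handwheel '[[9,1,0,-6],[19,2,0,-13],[28,3,0,-21],[35,2,0,-29],[42,2,0,-37]]'; python3 -m handwheel '[[0,0,0,-1]]'; python3 -c "
from h import *
rows((-45,-118,6,0))
c=read_camera('wrist'); h=cv2.cvtColor(c['image'],cv2.COLOR_BGR2HSV); m=cv2.inRange(h,(0,150,30),(8,255,255))|cv2.inRange(h,(172,150,30),(180,255,255))
n,l,s,ce=cv2.connectedComponentsWithStats(m)
for i in range(1,n):
    if s[i,4]>500: print(s[i],ce[i],'tray mm',(RT.T@(onz(c,*ce[i],.097)[:2]-T0)*1e3).round(1))
"
```

```text
time_s: 12.3
tcp_pos: [0.5084, -0.07, 0.0962]
tool_rot: [180.0, -0.0, -89.3]
contact_force: [-0.2, -0.3, -0.0]
grip_width: 0.0174
grasp_force: 0.1
time_s: 12.4
tcp_pos: [0.5082, -0.0701, 0.0962]
tool_rot: [180.0, -0.0, -88.6]
contact_force: [0.1, -0.4, -0.0]
grip_width: 0.0169
grasp_force: 0.0
t 12.4 tray [-45.5 -88.2] tip 6.2 yaw -88.6 F [ 0.1 -0.4 -0. ] w 16.9 j [ 10.  16. -14.  -0. -60.  -8.]
(-45, -118, 6, 0) -> [29.8, -0.4, 0.2] 0.0
[ 240  195   75   81 4105] [276.03045067 232.93227771] tray mm [ -45.3 -115.6]
[  24  201   91   76 3872] [ 67.86363636 239.48450413] tray mm [  34.5 -112.8]
```

```bash
python3 -m handwheel '[[8,0,0,0],[16,0,0,0],[24,0,0,0],[30,0,0,0],[30,0,0,0]]'; python3 -m handwheel '[[0,0,0,0],[0,0,0,0],[0,0,0,0]]'; python3 -c "
from h import *
rows((34,-121,80,0))
c=read_camera('wrist'); cv2.imwrite('pics/w6.png',c['image'])
"
```

```text
time_s: 12.95
tcp_pos: [0.5097, -0.1002, 0.096]
tool_rot: [180.0, -0.0, -88.7]
contact_force: [-0.6, -0.5, -0.6]
grip_width: 0.0168
grasp_force: 0.0
time_s: 13.25
tcp_pos: [0.5097, -0.0991, 0.0961]
tool_rot: [-180.0, 0.0, -88.6]
contact_force: [-0.4, 0.2, 0.1]
grip_width: 0.0172
grasp_force: 0.0
t 13.25 tray [ -44.6 -117.3] tip 6.1 yaw -88.6 F [-0.4  0.2  0.1] w 17.2 j [  6.  16. -13.  -0. -60.  -5.]
(34, -121, 80, 0) -> [3.7, -78.6, -73.9] -0.0
```

View pics/w6.png

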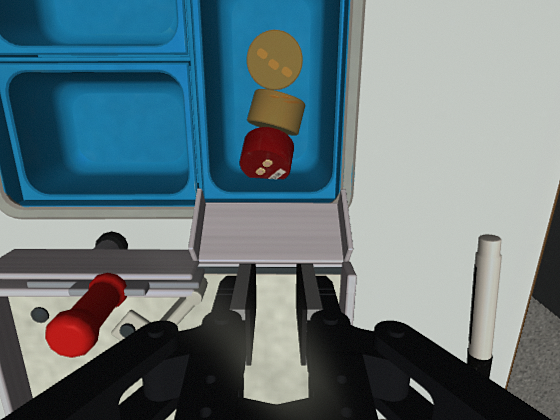

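All three pucks are in the cell, at (274,58), (276,110) and (268,153). Now I rise, straddle the peg and shut the gate.

```bash
python3 -m handwheel '[[0,0,-40,0],[0,0,-74,0],[3,-32,-74,0],[3,-65,-74,0],[3,-65,-74,0]]' 0.47; python3 -m handwheel '[[0,0,0,0],[0,0,0,0],[0,0,0,0]]'; python3 -c "
from h import *
rows((20,-121,26,0),(-58,-121,26,0))
c=read_camera('wrist'); h=cv2.cvtColor(c['image'],cv2.COLOR_BGR2HSV); m=cv2.inRange(h,(0,150,30),(8,255,255)); m[:200]=0
n,l,s,ce=cv2.connectedComponentsWithStats(m)
for i in range(1,n):
    if s[i,4]>300: print(s[i],ce[i])
"
```

```text
time_s: 13.8
tcp_pos: [0.5773, -0.1004, 0.1692]
tool_rot: [180.0, -0.0, -88.6]
contact_force: [-0.3, -0.2, -1.2]
grip_width: 0.0402
grasp_force: 0.0
time_s: 14.1
tcp_pos: [0.5742, -0.1008, 0.1704]
tool_rot: [-180.0, -0.0, -88.6]
contact_force: [-0.1, -0.3, 1.2]
grip_width: 0.0401
grasp_force: 0.0
t 14.1 tray [  19.7 -120.5] tip 80.4 yaw -88.6 F [-0.1 -0.3  1.2] w 40.1 j [  5.  20.   4.   0. -74.  -4.]
(20, -121, 26, 0) -> [0.5, -0.3, 54.4] -0.0
(-58, -121, 26, 0) -> [0.6, 77.7, 54.4] -0.0
[258 219  30  46 991] [272.32290616 242.73158426]
```

```bash
python3 -m handwheel '[[0,0,25,0],[0,0,45,0],[0,0,54,0],[0,0,54,0],[0,0,54,0]]'; python3 -m handwheel '[[0,20,0,0],[0,40,0,0],[0,60,0,0],[0,75,0,0],[0,75,0,0]]'; python3 -m handwheel '[[0,2,0,0],[0,4,0,0],[0,4,0,0],[0,4,0,0]]'; python3 -c "
from h import *
rows((-58,-121,26,0))"
```

```text
time_s: 14.65
tcp_pos: [0.5752, -0.101, 0.1172]
tool_rot: [-179.9, -0.0, -88.6]
contact_force: [0.5, -0.4, 0.7]
grip_width: 0.0401
grasp_force: 0.0
time_s: 15.15
tcp_pos: [0.5003, -0.1025, 0.1181]
tool_rot: [-179.7, 0.0, -88.6]
contact_force: [0.4, -0.8, 0.8]
grip_width: 0.0399
grasp_force: 0.0
time_s: 15.55
tcp_pos: [0.4995, -0.1026, 0.1178]
tool_rot: [-179.6, -0.0, -88.6]
contact_force: [6.4, 0.3, 0.7]
grip_width: 0.0398
grasp_force: 3.3
t 15.55 tray [ -55.  -120.5] tip 27.8 yaw -88.6 F [6.4 0.3 0.7] w 39.8 j [  6.  14. -13.   0. -63.  -5.]
(-58, -121, 26, 0) -> [0.5, 3.0, 1.8] 0.0
```

6.4 N held against the stop means the gate is shut. I back off, rise and verify.

```bash
python3 -m handwheel '[[0,-8,0,0],[0,-12,0,0],[0,-12,-40,0],[0,-12,-70,0],[0,-12,-70,0]]'; python3 -m handwheel '[[-50,0,-20,0],[-100,0,-30,0],[-100,0,-30,0],[-100,0,-30,0],[-100,0,-30,0]]'; python3 - <<'E'
from h import *
rows()
c=read_camera("wrist"); cv2.imwrite("pics/w7.png",c["image"])
E
```

```text
time_s: 16.05
tcp_pos: [0.5101, -0.1028, 0.1902]
tool_rot: [-179.6, -0.1, -88.6]
contact_force: [0.9, 1.1, 1.4]
grip_width: 0.0403
grasp_force: 0.0
time_s: 16.55
tcp_pos: [0.505, -0.0029, 0.2152]
tool_rot: [179.9, -0.0, -88.6]
contact_force: [-0.7, -0.4, -1.2]
grip_width: 0.0401
grasp_force: 0.0
t 16.55 tray [-47.1 -20.9] tip 125.2 yaw -88.6 F [-0.7 -0.4 -1.2] w 40.1 j [ 17.  10.  -3.  -0. -77. -16.]
```

View pics/w7.png

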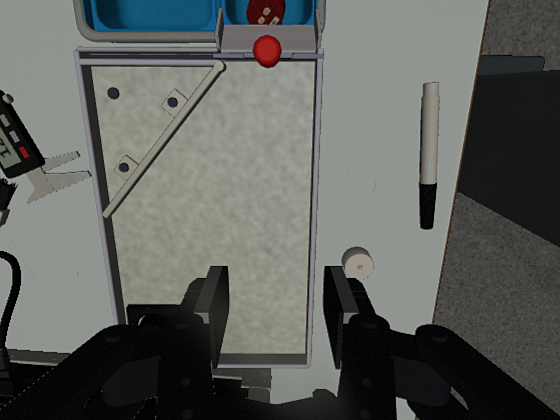

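The deck is empty and the gate peg is at (267,50), mid-outlet, so the gate is shut. The red puck is in the cell at (266,10), and the bystanders and holder look undisturbed.

```bash
python3 -m handwheel '[[0,0,0,0],[0,0,0,0],[0,0,0,0]]' >/dev/null; python3 -c "
from h import *
print(finish_job())"
```

```text
the job is handed in; nothing more can be done
None
```

I handed the job in at about 17 s of the 61 s allowed: the last pictures show all three pucks in the cell under the chute, the gate shut against its stop, and the reference puck's holder, blue tray, caliper and marker looking undisturbed (no verdict was returned).

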